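Hold a glued test tile down in the bonding press

TASK

The test tile on the wooden slide has fresh glue under it: push the slide by its orange handle along the channel, under the bridge of the little press, until it is fully home against the end stop. Then press the black knob straight down by about 20 mm, until the brass collar stands at the green band of the stem (16 to 24 mm down), never on into the red, and keep it there: finish while still holding the knob down. Leave the mug, the cup and the dish where they are.

Things in the scene. Friction and masses are not known exactly. Their poses are not given: they have to be found in the camera images.
- press: Grey bonding press, fixed to the table. Origin on the table under the ram's axis; z up, +x along the channel in the pushing direction (toward the end stop). Base plate 12 mm thick, 130 mm wide, from x = -200 to +50 mm. Two aluminium guide strips (tops 22 mm above the table) leave a channel 69 mm wide between them.
- bridge_top (a point): Point on the ram's axis at the top of the brass collar, 106 mm above the table; does not move. The bridge under the collar crosses the channel: 36 mm deep along the channel, 126 mm wide, underside 82 mm and top 100 mm above the table.
- end_stop (a point): Middle of the end stop's face, 23.5 mm past the ram's axis along the channel, 19 mm above the table; the slide's front edge meets it when home.
- press_ram (a joint): Travel of knob and stem, straight down: 0 up (start), 0.030 m fully down; a spring returns it. The stem above the collar has 16 mm bare steel, an 8 mm green band, then red: at 0.016 to 0.024 the green band is at the collar's top. Takes about 2 N to start, 10 N at 0.020, 14 N at the bottom. The sprung foot meets the tile at about 0.012.
- knob_top (a point): Centre of the flat top of the black knob (42 mm across, flat top 34 mm across, 20 mm high); 162 mm above the table when up, it moves down with the ram.
- press_foot: Round black rubber foot, 28 mm across and 8 mm high, on a spring under the ram, on the ram's axis. Origin at the centre of its underside, 38 mm above the table when up; it gives upward by up to 22 mm once it rests on something.
- slide: Loose plywood slide in the channel, 163.5 x 66 x 6 mm, about 0.25 kg, slides freely with 1.5 mm play each side. Origin on its underside (12 mm above the table), under the centre of the tile's nest; its +x is the pushing direction; its front edge is 23.5 mm ahead of the origin. Home: origin on the ram's axis, front edge against the stop. Starts 45 to 90 mm short.
- slide_handle (a point): Centre of the slide's orange upright handle, a plate 14 mm thick along the pushing direction, 40 mm wide across it, its top 23 mm above this point (75 mm above the table). It stands 125 mm behind the slide's origin, so it stays 107 mm clear of the bridge when home.
- test_tile: Blue-glazed terracotta test tile, 34 mm along the slide x 52 mm across x 8 mm thick, lying loose in a low nest on the slide. Origin at the centre of its underside.
- mug: Cream tea mug, 86 x 121 x 92 mm, bystander. Origin under its centre.
- dish: Small white salt dish, 67 x 70 x 27 mm, bystander. Origin under its centre.
- cup: Terracotta cup, 64 x 67 x 69 mm, bystander. Origin under its centre.

How it is judged (in metres and radians):
On the way, in this order (a step that is already met when the one before it is completed fails the run):
1. the slide is home against the stop, with the knob still up (x of slide in the frame of press between -0.005 and 0.005 m and horizontal distance between test_tile and press_foot below 0.009 m and value of joint press_ram below 0.004 m), for 0.2 s.
2. the knob is pressed into the green band and the foot bears on the tile (x of slide in the frame of press between -0.005 and 0.005 m and horizontal distance between test_tile and press_foot below 0.009 m and value of joint press_ram between 0.016 and 0.024 m and contact force between press_foot and test_tile above 1.5 N), for 0.2 s.
At the end, for the whole second after the job is handed in: The slide is within 5 mm of fully home with the tile under the foot (centres within 9 mm), the knob is held still by the gripper (more than 2 N) at 16 to 24 mm of travel, and the foot presses on the tile with more than 1.5 N (all of step 2 and velocity of joint press_ram between -0.01 and 0.01 m/s and contact force between any of the fingers, the arm and press_ram above 2 N); the arm keeps its last pose, push and grip.
It fails at once if the knob is pushed on into the red (more than 26 mm) (value of joint press_ram above 0.026 m).
It fails at once if the mug, the cup or the dish is shifted by more than 30 mm (distance of any of mug, cup, dish from where it was at the start of the episode above 0.03 m).
It also fails if it takes over 37 s, if anything falls off the work surface, if the arm or the gripper's body presses on something with over 40 N, if the wrist force passes 120 N, or if a joint passes its speed limit or range.

ROBOT

A 6-joint arm with a two-finger parallel gripper is mounted at the origin on a cart in front of the work surface, level with it; the furniture and walls round the work are solid. World frame = base frame: x ahead of the robot, y to its left, z up, the work surface at z = 0. Lengths are in m, angles in degrees, forces in N, time in s.
With the tool pointing down it reaches from about 0.4 to 0.825 m from the base axis. Payload 7 kg.
Tool frame: the origin (TCP) lies midway between the tips of the shut fingers; the grasp point (between the pads) lies 19 mm behind it; x points along the fingers, z is the direction in which the jaws open and shut, and the axes are right-handed (so a half turn about x gives the same grasp; the last joint's range is limited). The gripper opens to 88 mm and grips with 3 to 60 N. Pads are 19 mm wide; open, the fingers measure 130 mm over their backs; the gripper's body (78 mm by 193 mm) begins 47 mm behind the grasp point.
Start: joints at [82.111, 20.546, 0.682, 0, -70.136, -16.507], TCP at [0.279, 0.615, 0.227] pointing down, gripper open.
Joint ranges: [-176.03, 176.03], [-82.01, 121.73], [-58.28, 71.71], [-173.87, 95.51], [-174.79, -0.11], [-173.66, 173.66]. Speed limits (degrees/s): [136.94, 136.94, 172.46, 180, 180, 180].

INTERFACE

Orientations are given as [roll, pitch, yaw] about the fixed x, y, z axes, in that order (R = Rz(yaw) Ry(pitch) Rx(roll)).
In Python, from plant import get_state, capture, close_job gives the robot as it stands.
- The arm moves only by the tool play_rows, never from a script. Its argument "series" is one flat list of numbers, 4 for each row, row after row: the shift along the tool's x, y, z in m, then the turn about the tool's x in rad. In form: [tx, ty, tz, spin, tx, ty, tz, spin, ...]. A call has exactly 5 rows; each row shifts and turns the commanded pose from where the row before left it, along the tool's axes as they then stand; what a row does not reach is not made up. A row lasts 1/12 s, in which the tool goes at most 41.7 mm and 7.16 degrees, less where a joint would pass 70% of its speed; a pose out of reach is approached as far as the arm can. A call is refused whole if a number of a shift passes 0.0417 or a number of a turn 0.125, either way. A call with a gripper value outside its range is refused whole. "jaw" is the opening in per cent of the stroke, from 0 (shut) to 100 (fully open), set as the call begins (left out, the last holds). The fingers move at their own pace and stop on an object; "squeeze" is the grip in N (left out, the last holds). Time passes only in rows, so rows that do not move let the fingers close, or fill a call up. It gives the time, the measured TCP pose, the force and the opening at its end, in the units of the state.
- get_state(): the state, without advancing time (a new reading comes with each control period).
- capture(name): name is "scene" or "top" or "wrist"; returns a dict with "img" (480x640x3 uint8, blue, green, red), "K" (3x3 intrinsics, pixels), "world_from_camera" (4x4, takes a point from camera to world coordinates). Camera axes: x right, y down, z forward; pixel columns grow to the right and rows downward; lengths in m; the calibration is good to about 2 mm. A picture is of the moment at which its call begins. There is no depth.
- close_job(): hands the job in, once; it reports no verdict.
The state is a dict: "time_s": time; "joints": joint angles; "qd": joint speeds; "joint_torque": joint torques, N m; "tcp_pos": TCP position; "eef_rot": TCP orientation; "contact_force": force on the tool from outside, world axes, zero at the start; "moment": the same for the moment, N m; "gripper_width": finger opening in m.
Only numpy, scipy, OpenCV 4.12 (cv2) and the standard library are available. Lean on these libraries where they do the work, as an engineer would, in place of code of your own. Each camera call takes 0.05 s, during which the arm holds its last target.

## Working session

There is one attempt and no reset: what is moved stays moved. The work goes in short steps, Python scripts to look and compute and a tool call to move; the robot and the scene stay as the last step left them, time stands still between calls to the robot, and variables do not carry over. Pictures are saved under pics/ and viewed, and the job is handed in when it is done.

Besides the shell and the picture viewer there is one more tool, called after ">>>" by a JSON object that holds its "api" and its "payload", one argument or row to a line. play_rows: Moves the arm, as the interface text tells. Its arguments: {"type":"object","properties":{"series":{"type":"array","items":{"type":"number"}},"jaw":{"type":"number"},"squeeze":{"type":"number"}},"required":["series"]}

```bash
mkdir -p pics
python3 - <<'E'
from plant import get_state,capture
import cv2,numpy as np
print(get_state())
for n in ["scene","top","wrist"]:
    c=capture(n); cv2.imwrite(f"pics/{n}0.png",c["img"]); print(n,c["K"].tolist(),np.round(c["world_from_camera"],4).tolist())
    np.savez(f"{n}0.npz",**c)
E
```

```text
{'time_s': 0.0, 'joints': array([ 8.21077094e+01,  2.05924997e+01,  6.33676850e-01, -1.83002842e-02,
       -7.01372237e+01, -1.65089356e+01]), 'qd': array([-0.07473552,  0.00268215, -0.01795038, -0.02120223, -0.00797725,
        0.06169767]), 'joint_torque': array([-7.85475295e-04, -5.82718956e+01,  2.93055832e+01,  6.99716449e+00,
        6.88796034e-03, -1.61645589e-04]), 'tcp_pos': array([0.27866926, 0.6142487 , 0.22561567]), 'eef_rot': array([   6.35547112,   89.90242441, -108.05198742]), 'contact_force': array([-0.3728843 ,  0.25584662, -0.16987228]), 'moment': array([-0.00739549,  0.01747838, -0.00010448]), 'gripper_width': 0.08773236807815532}
scene [[477.5682416516493, 0.0, 318.2956617913199], [0.0, 477.5682416516493, 245.28552750580653], [0.0, 0.0, 1.0]] [[0.8874, -0.3297, 0.3221, 0.2551], [-0.4609, -0.6483, 0.6061, -0.6237], [0.009, -0.6863, -0.7273, 0.8911], [0.0, 0.0, 0.0, 1.0]]
top [[581.6813141055175, 0.0, 326.7223828816947], [0.0, 581.6813141055175, 238.26625527942215], [0.0, 0.0, 1.0]] [[0.0148, -0.9851, 0.1712, 0.349], [-0.9999, -0.0155, -0.0028, 0.023], [0.0054, -0.1711, -0.9852, 1.5839], [0.0, 0.0, 0.0, 1.0]]
wrist [[385.7952165747583, 0.0, 318.84330772552096], [0.0, 385.7952165747583, 234.54984272988912], [0.0, 0.0, 1.0]] [[-0.4132, -0.8708, -0.2665, 0.3508], [-0.9106, 0.3957, 0.119, 0.5801], [0.0019, 0.2918, -0.9565, 0.3821], [0.0, 0.0, 0.0, 1.0]]
```

View pics/scene0.png

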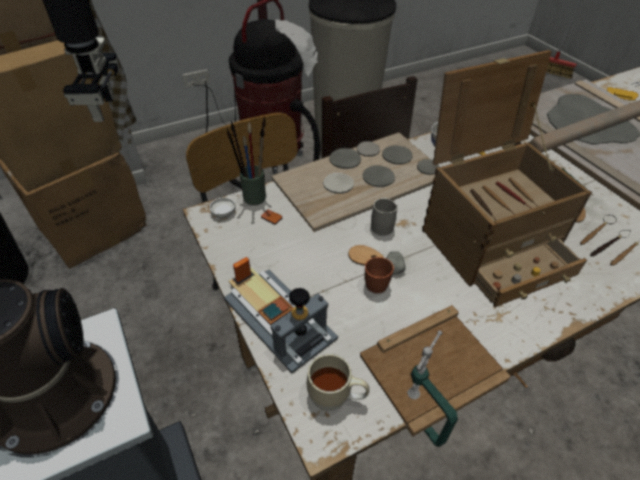

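View pics/top0.png

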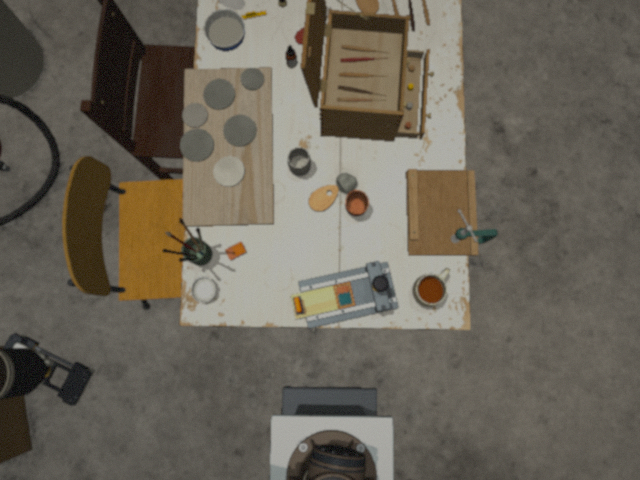

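View pics/wrist0.png

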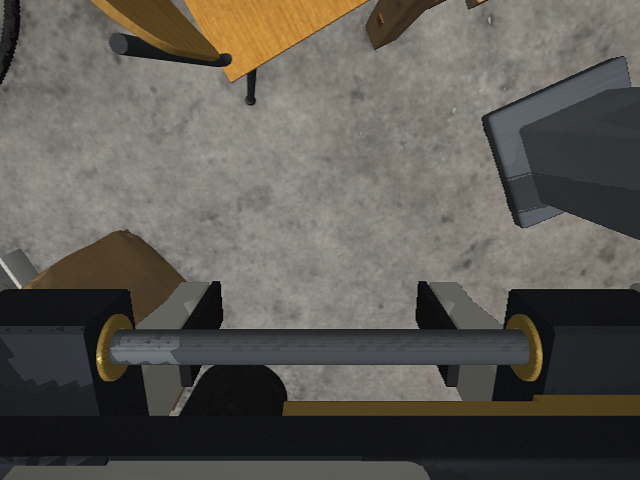

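The top view shows the press at about px (345,295), with its orange handle at left (298,305), the knob at (380,284), and the mug just past the end stop at (430,290). In the scene view the handle is at (242,268) and the knob at (299,297). Next I'll enlarge both.

Run:
```python
import cv2,numpy as np
a=np.load("top0.npz")["img"][245:340,280:460]; b=np.load("scene0.npz")["img"][240:415,215:385]
cv2.imwrite("pics/t0z.png",cv2.resize(a,None,fx=4.4,fy=4.4,interpolation=cv2.INTER_CUBIC))
cv2.imwrite("pics/s0z.png",cv2.resize(b,None,fx=3.4,fy=3.4,interpolation=cv2.INTER_CUBIC))
```

```text
(no output)
```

View pics/t0z.png

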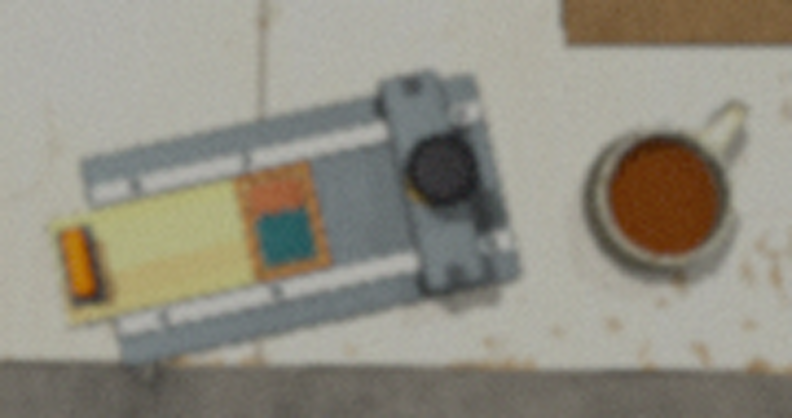

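View pics/s0z.png

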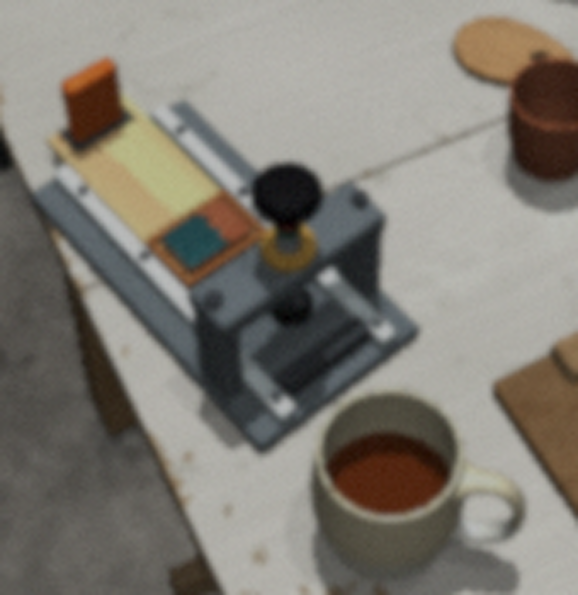

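```bash
cat > h.py <<'E'
import cv2,numpy as np
def ray(c,uv):
    K=c["K"];T=c["world_from_camera"]
    d=T[:3,:3]@np.linalg.solve(K,[uv[0],uv[1],1.0]); return T[:3,3],d/np.linalg.norm(d)
def onz(c,uv,z):
    o,d=ray(c,uv); return o+d*(z-o[2])/d[2]
def tri(c1,u1,c2,u2):
    o1,d1=ray(c1,u1);o2,d2=ray(c2,u2)
    s=np.linalg.lstsq(np.c_[d1,-d2],o2-o1,rcond=None)[0]
    p,q=o1+s[0]*d1,o2+s[1]*d2
    return (p+q)/2,np.linalg.norm(p-q)
E
python3 - <<'E'
from h import *
t=dict(np.load("top0.npz"));s=dict(np.load("scene0.npz"))
def Z(x,y,f,ox,oy): return ((x+.5)/f-.5+ox,(y+.5)/f-.5+oy)
T=lambda x,y:Z(x,y,4.4,280,245)
S=lambda x,y:Z(x,y,3.4,215,240)
print("knob",tri(t,T(442,168),s,S(287,185)), onz(t,T(442,168),.162))
# handle top corners
print("handle top",tri(t,T(77,260),s,S(90,75)),onz(t,T(77,262),.075),onz(s,S(90,75),.075))
for n,(a,b) in dict(up=((92,193),(385,128)),lo=((120,328),(415,255)),base1=((82,158),(385,95)),base2=((122,362),(420,300))).items():
    z=.022 if n in("up","lo") else .012
    p,q=onz(t,T(*a),z),onz(t,T(*b),z);print(n,p,q,np.degrees(np.arctan2(*(q-p)[1::-1])))
print("mug",onz(t,T(660,200),.09),"tile",onz(t,T(285,215),.026),"nest",onz(t,T(283,218),.02))
for n in("top","scene"):
    c=t if n=="top" else s
    h=cv2.cvtColor(c["img"],cv2.COLOR_BGR2HSV)
E
```

```text
knob (array([ 0.48674106, -0.113208  ,  0.16173477]), np.float64(0.0012753649144466308)) [ 0.48733302 -0.11335811  0.162     ]
handle top (array([0.43794916, 0.09286858, 0.07207203]), np.float64(0.0013674615503136585)) [0.43727972 0.09257576 0.075     ] [0.43662024 0.09040899 0.075     ]
up [0.48241341 0.08685462 0.022     ] [ 0.52499306 -0.09184297  0.022     ] -76.5976086468248
lo [0.40105796 0.06809544 0.022     ] [ 0.44771535 -0.11031107  0.022     ] -75.3440812513807
base1 [0.5047094  0.09389963 0.012     ] [ 0.54661917 -0.09251933  0.012     ] -77.32970937590677
base2 [0.38095403 0.06674882 0.012     ] [ 0.42105133 -0.11423968  0.012     ] -77.50811317111355
mug [ 0.477565   -0.24760273  0.09      ] tile [ 0.4704868  -0.03089439  0.026     ] nest [ 0.46910875 -0.0298991   0.02      ]
```

```bash
cat >> h.py <<'E'
from scipy.spatial.transform import Rotation as Ro
def rot(s): return Ro.from_euler('xyz',s["eef_rot"],degrees=True).as_matrix()
def report(goal=None):
    from plant import get_state
    s=get_state();R=rot(s)
    print("t",s["time_s"],"p",np.round(s["tcp_pos"],4),"F",np.round(s["contact_force"],1),"w",round(s["gripper_width"],4),"yaw_y",np.round(np.degrees(np.arctan2(R[1,1],R[0,1])),2),"yaw_z",np.round(np.degrees(np.arctan2(R[1,2],R[0,2])),2),"tilt",np.round(R[:,0],3))
    if goal is not None: print("tool delta",np.round(R.T@(np.array(goal)-s["tcp_pos"]),4))
    return s,R
E
python3 - <<'E'
from h import *
report([.30,.38,.227]); print(report()[1].round(4))
t=dict(np.load("top0.npz"))
print("dish",onz(t,(204,289),.02))
for z in (.2,.3): print([onz(t,p,z).round(3).tolist() for p in((182,262),(197,275),(208,250),(228,268))])
E
```

```text
t 0.15 p [0.2787 0.6144 0.2258] F [ 0.3  0.1 -0. ] w 0.0879 yaw_y -24.4 yaw_z -114.4 tilt [-0.    -0.001 -1.   ]
tool delta [-0.0009  0.1163  0.2046]
t 0.15 p [0.2787 0.6144 0.2258] F [ 0.3  0.1 -0. ] w 0.0879 yaw_y -24.4 yaw_z -114.4 tilt [-0.    -0.001 -1.   ]
[[-4.000e-04  9.107e-01 -4.131e-01]
 [-1.200e-03 -4.131e-01 -9.107e-01]
 [-1.000e+00  1.000e-04  1.300e-03]]
dish [0.47723634 0.34598953 0.02      ]
[[0.526, 0.365, 0.2], [0.496, 0.327, 0.2], [0.556, 0.304, 0.2], [0.514, 0.254, 0.2]]
[[0.513, 0.34, 0.3], [0.485, 0.305, 0.3], [0.541, 0.284, 0.3], [0.502, 0.237, 0.3]]
```

>>> {"api": "play_rows", "payload": {
  "series": [0,0.0116,0.0205,0,0,0.0116,0.0205,0,0,0.0116,0.0205,0,0,0.0116,0.0205,0,0,0.0116,0.0205,0],
  "jaw": 0,
  "squeeze": 20
}}

```text
time_s: 0.57
tcp_pos: [0.2892, 0.496, 0.2261]
eef_rot: [6.7, 90.0, -107.6]
contact_force: [-0.4, -0.1, -0.7]
gripper_width: 0.0601
```

>>> {"api": "play_rows", "payload": {
  "series": [0,0.0116,0.0205,0,0,0.0116,0.0205,0,0,0.0116,0.0205,0,0,0.0116,0.0205,0,0,0.0116,0.0205,0]
}}

```text
time_s: 0.98
tcp_pos: [0.2997, 0.3787, 0.2263]
eef_rot: [-6.9, 90.0, -121.3]
contact_force: [1.2, 0.3, -0.2]
gripper_width: 0.0267
```

>>> {"api": "play_rows", "payload": {
  "series": [0,0,0,0.1,0,0,0,0.1,0,0,0,0.1,0,0,0,0.1,0,0,0,0.1]
}}

```text
time_s: 1.4
tcp_pos: [0.2997, 0.3798, 0.2265]
eef_rot: [-16.0, 90.0, -159.3]
contact_force: [-0.2, -0.9, 0.6]
gripper_width: 0.0008
```

>>> {"api": "play_rows", "payload": {
  "series": [0,0,0,0.1,0,0,0,0.1,0,0,0,0.1,0,0,0,0.1,0,0,0,0.009]
}}

```text
time_s: 1.82
tcp_pos: [0.2997, 0.3799, 0.2264]
eef_rot: [40.7, 90.0, -126.1]
contact_force: [0.2, -0.8, -0.2]
gripper_width: 0.0
```

Run:
```python
from h import *
report([.34,.25,.227]);report([.423,.15,.227])
```

```text
t 1.8167 p [0.2997 0.3799 0.2264] F [ 0.2 -0.8 -0.2] w 0.0 yaw_y -76.75 yaw_z -166.75 tilt [-0. -0. -1.]
tool delta [-0.0006  0.1357 -0.0095]
t 1.8167 p [0.2997 0.3799 0.2264] F [ 0.2 -0.8 -0.2] w 0.0 yaw_y -76.75 yaw_z -166.75 tilt [-0. -0. -1.]
tool delta [-0.0006  0.252  -0.0673]
```

>>> {"api": "play_rows", "payload": {
  "series": [0,0.027,-0.002,0,0,0.027,-0.002,0,0,0.027,-0.002,0,0,0.027,-0.002,0,0,0.027,-0.002,0]
}}

```text
time_s: 2.23
tcp_pos: [0.3411, 0.2499, 0.2265]
eef_rot: [14.4, 90.0, -151.9]
contact_force: [0.8, 0.8, -0.6]
gripper_width: 0.0003
```

>>> {"api": "play_rows", "payload": {
  "series": [0,0.023,-0.011,0,0,0.023,-0.011,0,0,0.023,-0.011,0,0,0.023,-0.011,0,0,0.023,-0.011,0]
}}

```text
time_s: 2.65
tcp_pos: [0.422, 0.1511, 0.2267]
eef_rot: [-139.9, 90.0, 53.8]
contact_force: [0.8, 0.9, 0.3]
gripper_width: 0.0005
```

Run:
```python
from h import *
from plant import capture
report([.423,.15,.045])
c=capture("wrist");cv2.imwrite("pics/w1.png",c["img"]);np.savez("w1.npz",**c);print(c["world_from_camera"].round(3))
```

```text
t 2.65 p [0.422  0.1511 0.2267] F [0.8 0.9 0.3] w 0.0005 yaw_y -76.28 yaw_z -166.28 tilt [ 0.  0. -1.]
tool delta [ 0.1817  0.0014 -0.0007]
[[-0.971 -0.227 -0.069  0.441]
 [-0.237  0.929  0.284  0.072]
 [-0.001  0.292 -0.956  0.383]
 [ 0.     0.     0.     1.   ]]
```

View pics/w1.png

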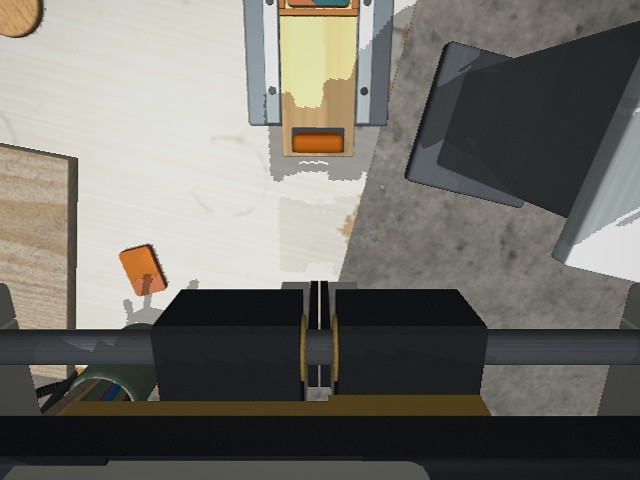

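The wrist view shows the handle top at about (318,143), in line with the shut fingers at column 319. The strips run almost vertically in the image, so the yaw is close.

Run:
```python
from h import *
c=dict(np.load("w1.npz"))
h=cv2.cvtColor(c["img"],cv2.COLOR_BGR2HSV)
m=cv2.inRange(h,(5,200,150),(18,255,255)); m[200:]=0;m[:100]=0
ys,xs=np.nonzero(m);print(xs.min(),xs.max(),ys.min(),ys.max(),len(xs))
top=onz(c,(xs.mean(),(ys.min()+ys.max())/2),.075);print("handle",top)
t=dict(np.load("top0.npz"));print(tri(c,(318,143),t,(297.0,304.2)))
for a,b in (((250,110),(250.,30)),((386,110),(388,20))): pass
g=cv2.cvtColor(c["img"],cv2.COLOR_BGR2GRAY)
for l in cv2.createLineSegmentDetector().detect(g)[0][:,0]:
    if abs(l[1]-l[3])>50 and 235<l[0]<400 and max(l[1],l[3])<165:
        z=.02; p,q=onz(c,l[:2],z),onz(c,l[2:],z)
        if p[1]<q[1]:p,q=q,p
        print(l.round(1),np.degrees(np.arctan2(*(q-p)[1::-1])).round(2),p.round(4),q.round(4))
```

```text
294 341 136 149 656
handle [0.43735914 0.09123529 0.075     ]
(array([0.43695278, 0.09212336, 0.07597193]), np.float64(0.0014303681163789046))
[359.9   0.6 356.5 120.6] -76.39 [0.407  0.0676 0.02  ] [ 0.4295 -0.0253  0.02  ]
[279.5  18.1 281.8 124.4] -76.58 [0.4718 0.0867 0.02  ] [0.4917 0.0032 0.02  ]
[278.6 120.6 275.9   0.6] -76.68 [0.4753 0.0842 0.02  ] [ 0.4973 -0.0088  0.02  ]
[247.8 123.2 242.    0.6] -76.57 [0.5019 0.093  0.02  ] [ 0.5246 -0.0022  0.02  ]
[368.4 120.6 371.7  43.1] -76.66 [0.3966 0.065  0.02  ] [0.4112 0.0032 0.02  ]
[262.5   0.6 265.4  90.6] -76.67 [0.4919 0.0621 0.02  ] [ 0.5081 -0.0062  0.02  ]
[392.1  31.9 388.8  98.1] -76.28 [0.3842 0.0422 0.02  ] [ 0.3968 -0.0092  0.02  ]
[352.  145.6 354.4  83.1] -77.04 [0.4051 0.0898 0.02  ] [0.4172 0.0375 0.02  ]
[245.    0.6 250.5 120.6] -76.54 [0.5    0.0902 0.02  ] [ 0.5222 -0.0027  0.02  ]
```

>>> {"api": "play_rows", "payload": {
  "series": [0.03,0,0,0,0.03,0,0,0,0.03,0,0,0,0.03,0,0,0,0.03,0,0,0]
}}

```text
time_s: 3.12
tcp_pos: [0.4214, 0.1521, 0.0755]
eef_rot: [-151.6, 90.0, 42.1]
contact_force: [-0.7, 0.2, -0.1]
gripper_width: 0.0005
```

>>> {"api": "play_rows", "payload": {
  "series": [0.01,0,0,0,0.01,0,0,0,0.005,0,0,0,0.004,0,0,0,0,0,0,0]
}}

```text
time_s: 3.53
tcp_pos: [0.4213, 0.1522, 0.0472]
eef_rot: [27.7, 90.0, -138.8]
contact_force: [-0.2, 0.4, -0.3]
gripper_width: 0.0004
```

Run:
```python
from h import *
from plant import capture
report([.437-.2317*.02,.0915+.9728*.02,.045])
c=capture("wrist");cv2.imwrite("pics/w2.png",c["img"]);np.savez("w2.npz",**c)
c=capture("scene");cv2.imwrite("pics/s2.png",cv2.resize(c["img"][200:400,180:400],None,fx=2.7,fy=2.7,interpolation=2))
```

```text
t 3.5333 p [0.4213 0.1522 0.0472] F [-0.2  0.4 -0.3] w 0.0004 yaw_y -76.41 yaw_z -166.41 tilt [-0. -0. -1.]
tool delta [ 0.0022  0.0426 -0.0011]
```

View pics/w2.png

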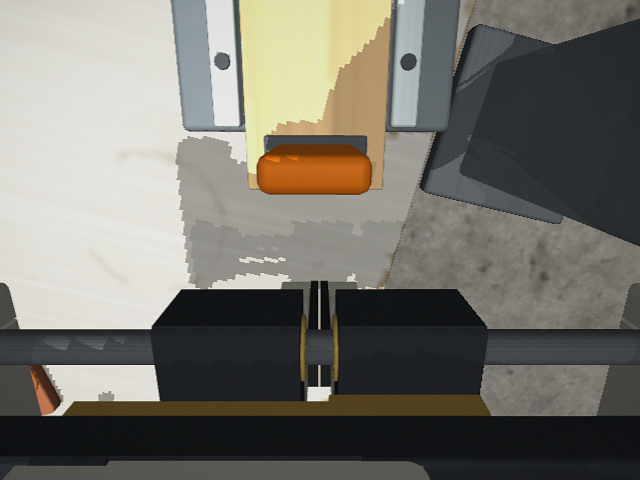

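View pics/s2.png

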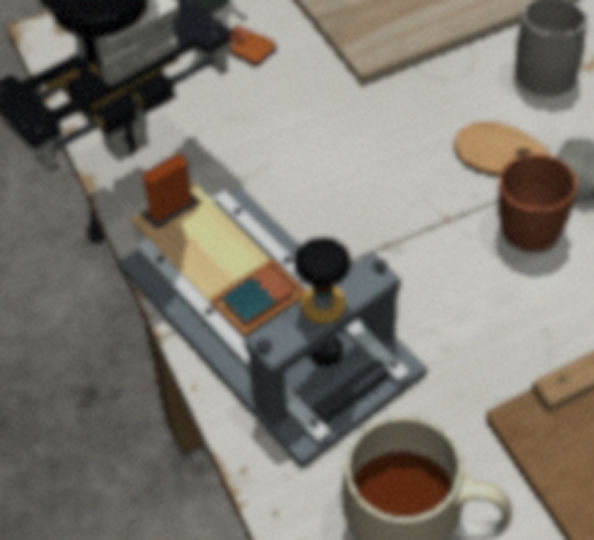

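The fingers are centred behind the handle: handle columns 257–371, fingers at 319. Next I'll advance to contact.

>>> {"api": "play_rows", "payload": {
  "series": [0.002,0.009,-0.001,0,0,0.009,0,0,0,0.009,0,0,0,0.007,0,0,0,0.004,0,0]
}}

```text
time_s: 4.05
tcp_pos: [0.4314, 0.1142, 0.0457]
eef_rot: [-123.7, 90.0, 69.7]
contact_force: [0.2, 0.2, -0.1]
gripper_width: 0.0006
```

>>> {"api": "play_rows", "payload": {
  "series": [0,0.002,0,0,0,0.002,0,0,0,0.002,0,0,0,0.002,0,0,0,0.002,0,0]
}}

```text
time_s: 4.47
tcp_pos: [0.4339, 0.1061, 0.0457]
eef_rot: [-150.0, 90.0, 43.6]
contact_force: [0.3, 2.3, 0.4]
gripper_width: 0.0007
```

>>> {"api": "play_rows", "payload": {
  "series": [0,0.003,0,0,0,0.003,0,0,0,0.003,0,0,0,0.003,0,0,0,0.003,0,0]
}}

```text
time_s: 4.88
tcp_pos: [0.4374, 0.0911, 0.0457]
eef_rot: [-157.5, 90.0, 36.0]
contact_force: [-0.3, 2.5, 2.1]
gripper_width: 0.0004
```

Run:
```python
from h import *
from plant import capture
s,R=report(); u=np.array([.2317,-.9728,0]); print("along rel ram",u@(s["tcp_pos"]-[.487,-.113,0]))
c=capture("wrist");cv2.imwrite("pics/w3.png",c["img"]);np.savez("w3.npz",**c)
```

```text
t 4.8833 p [0.4374 0.0911 0.0457] F [-0.3  2.5  2.1] w 0.0004 yaw_y -76.47 yaw_z -166.47 tilt [ 0.  0. -1.]
along rel ram -0.21003837155745445
```

View pics/w3.png

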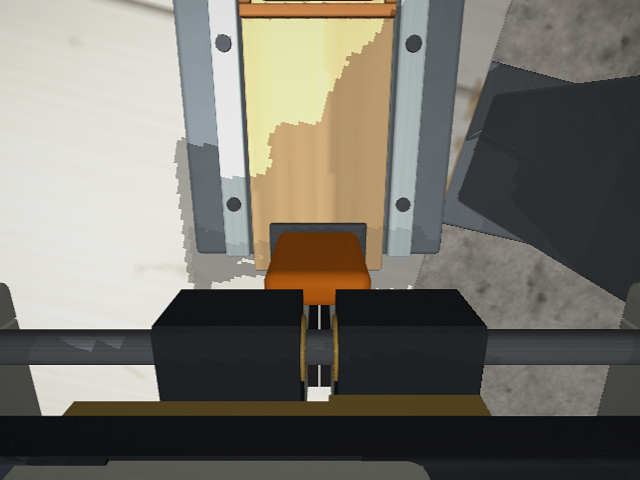

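Contact was made at about 2.5 N and the slide is moving. About 69 mm remain.

>>> {"api": "play_rows", "payload": {
  "series": [0,0.005,0,0,0,0.006,0,0,0,0.006,0,0,0,0.006,0,0,0,0.006,0,0]
}}

```text
time_s: 5.35
tcp_pos: [0.4441, 0.0624, 0.0456]
eef_rot: [-152.8, 90.0, 40.7]
contact_force: [-0.0, 1.9, 2.3]
gripper_width: 0.0003
```

>>> {"api": "play_rows", "payload": {
  "series": [0,0.006,0,0,0,0.006,0,0,0,0.005,0,0,0,0.004,0,0,0,0.003,0,0]
}}

```text
time_s: 5.77
tcp_pos: [0.4497, 0.0392, 0.0456]
eef_rot: [-153.4, 90.0, 40.1]
contact_force: [-0.2, 4.1, 2.6]
gripper_width: 0.0003
```

>>> {"api": "play_rows", "payload": {
  "series": [0,0.002,0,0,0,0.002,0,0,0,0.002,0,0,0,0.002,0,0,0,0.002,0,0]
}}

```text
time_s: 6.18
tcp_pos: [0.4519, 0.0299, 0.0456]
eef_rot: [-138.2, 90.0, 55.3]
contact_force: [-0.5, 3.6, 3.4]
gripper_width: 0.0007
```

Run:
```python
from h import *
s,R=report(); u=np.array([.2317,-.9728,0]); print("along rel ram",u@(s["tcp_pos"]-[.487,-.113,0]))
```

```text
t 6.1833 p [0.4519 0.0299 0.0456] F [-0.5  3.6  3.4] w 0.0007 yaw_y -76.47 yaw_z -166.47 tilt [ 0.  0. -1.]
along rel ram -0.14713296031118095
```

>>> {"api": "play_rows", "payload": {
  "series": [0,0.001,0,0,0,0.001,0,0,0,0.001,0,0,0,0.001,0,0,0,0.001,0,0]
}}

```text
time_s: 6.6
tcp_pos: [0.4532, 0.0266, 0.0456]
eef_rot: [-121.1, 89.8, 72.4]
contact_force: [-10.1, 24.4, 7.2]
gripper_width: 0.0007
```

>>> {"api": "play_rows", "payload": {
  "series": [0,0.001,0,0,0,0.001,0,0,0,0.001,0,0,0,0,0,0,0,0,0,0]
}}

```text
time_s: 7.02
tcp_pos: [0.4539, 0.0267, 0.0459]
eef_rot: [-118.7, 89.6, 74.8]
contact_force: [-16.8, 38.6, 11.9]
gripper_width: 0.0006
```

Firm stop at about 42 N. I'll ease off, then check that the slide is home.

>>> {"api": "play_rows", "payload": {
  "series": [0,-0.002,0,0,0,-0.002,0,0,0,-0.001,0,0,0,0,0,0,0,0,0,0]
}}

```text
time_s: 7.43
tcp_pos: [0.4521, 0.0266, 0.0453]
eef_rot: [12.8, 89.9, -153.7]
contact_force: [-1.1, 1.3, -0.9]
gripper_width: 0.0007
```

Run:
```python
from h import *
from plant import capture
s,R=report(); u=np.array([.2317,-.9728,0]); print("along rel ram",u@(s["tcp_pos"]-[.487,-.113,0]))
for n in("wrist","top","scene"):
    c=capture(n);np.savez(n+"4.npz",**c);i=c["img"]
    if n=="top": i=cv2.resize(i[245:340,280:460],None,fx=4.4,fy=4.4,interpolation=2)
    if n=="scene": i=cv2.resize(i[240:415,215:385],None,fx=3.4,fy=3.4,interpolation=2)
    cv2.imwrite(f"pics/{n}4.png",i)
```

```text
t 7.4333 p [0.4521 0.0266 0.0453] F [-1.1  1.3 -0.9] w 0.0007 yaw_y -76.5 yaw_z -166.5 tilt [-0.001 -0.    -1.   ]
along rel ram -0.14388959291470552
```

View pics/wrist4.png

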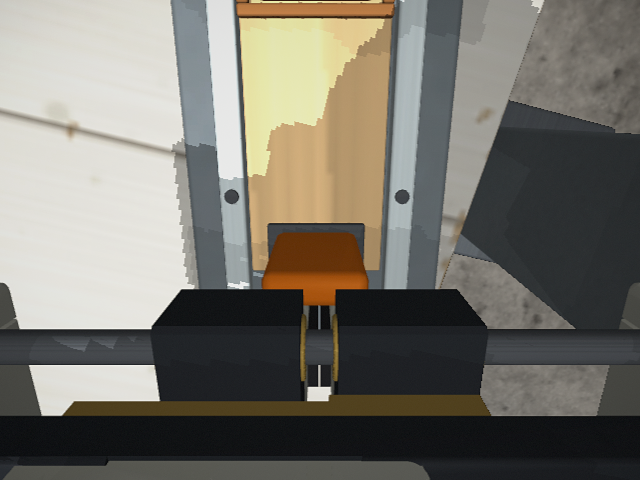

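View pics/scene4.png

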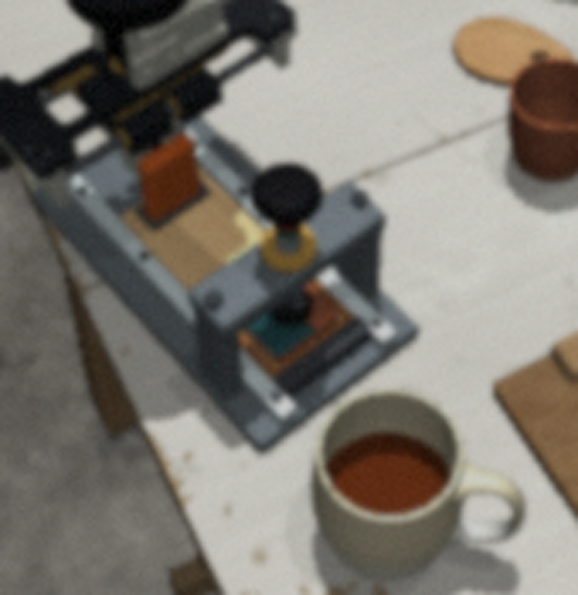

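View pics/top4.png

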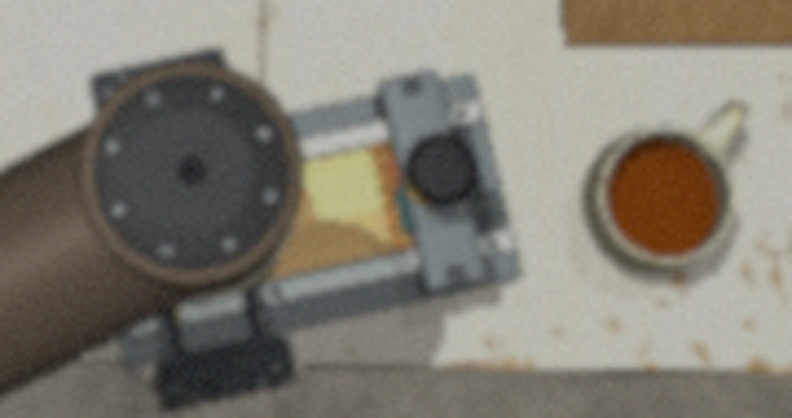

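Run:
```python
from h import *
c=dict(np.load("scene4.npz"))
cv2.imwrite("pics/s4z.png",cv2.resize(c["img"][310:370,275:345],None,fx=10,fy=10,interpolation=2))
u=np.array([.2317,-.9728,0])
for n in ("w1","w3","wrist4"):
    w=dict(np.load(n+".npz"));col=w["img"][:,318].astype(int);
    print(n,[tuple(x) for x in col[0:24:2]]) if n=="wrist4" else 0
for n,r in (("w3",17.5),("wrist4",17.)):
    w=dict(np.load(n+".npz")); print(n,u@(onz(w,(318,r),.022)-[.487,-.113,0]),u@(onz(w,(318,r),.018)-[.487,-.113,0]))
w=dict(np.load("w1.npz"));print("w1 nest rear",u@(onz(w,(318,15.5),.02)-[.487,-.113,0]),"handle",u@(onz(w,(317.5,142.5),.075)-[.487,-.113,0]))
```

```text
wrist4 [(np.int64(12), np.int64(19), np.int64(46)), (np.int64(111), np.int64(154), np.int64(182)), (np.int64(61), np.int64(108), np.int64(163)), (np.int64(68), np.int64(120), np.int64(181)), (np.int64(68), np.int64(122), np.int64(182)), (np.int64(70), np.int64(123), np.int64(186)), (np.int64(71), np.int64(126), np.int64(190)), (np.int64(63), np.int64(110), np.int64(164)), (np.int64(25), np.int64(48), np.int64(74)), (np.int64(132), np.int64(187), np.int64(191)), (np.int64(165), np.int64(226), np.int64(227)), (np.int64(164), np.int64(225), np.int64(226))]
w3 -0.0895207133562278 -0.08864262290006268
wrist4 -0.02326685009168976 -0.02238302524764865
w1 nest rear -0.10981060467634897 handle -0.2101812557229082
```

View pics/s4z.png

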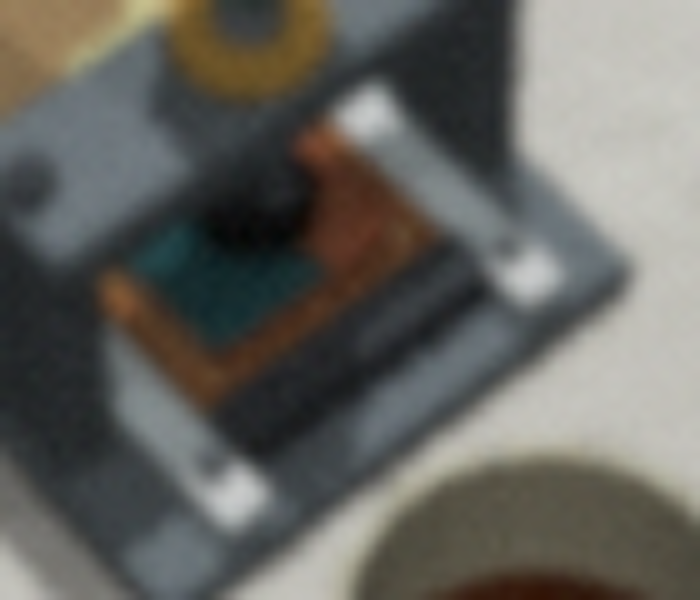

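The scene zoom shows the nest's front edge flush with the dark end stop, and the wrist ray puts the nest's rear edge 23 mm behind the ram axis. The slide is home. Next I'll retreat, lift, and go above the knob.

>>> {"api": "play_rows", "payload": {
  "series": [0,-0.003,0,0,0,-0.004,0,0,0,-0.005,0,0,-0.01,-0.002,0,0,-0.02,0,0,0]
}}

```text
time_s: 8.0
tcp_pos: [0.4477, 0.0405, 0.0742]
eef_rot: [13.3, 89.8, -153.2]
contact_force: [0.1, 0.2, 0.5]
gripper_width: 0.0005
```

>>> {"api": "play_rows", "payload": {
  "series": [-0.027,0,0,0,-0.027,0,0,0,-0.027,0,0,0,-0.027,0,0,0,-0.027,0,0,0]
}}

```text
time_s: 8.42
tcp_pos: [0.449, 0.0408, 0.2121]
eef_rot: [-177.9, 90.0, 15.7]
contact_force: [0.4, 1.0, -1.0]
gripper_width: 0.0007
```

Run:
```python
from h import *
from plant import capture
s,R=report([.487,-.113,.19])
c=capture("wrist");np.savez("w5.npz",**c);cv2.imwrite("pics/w5.png",c["img"])
```

```text
t 8.4167 p [0.449  0.0408 0.2121] F [ 0.4  1.  -1. ] w 0.0007 yaw_y -76.47 yaw_z -166.47 tilt [ 0.  0. -1.]
tool delta [ 0.0221  0.1584 -0.001 ]
```

View pics/w5.png

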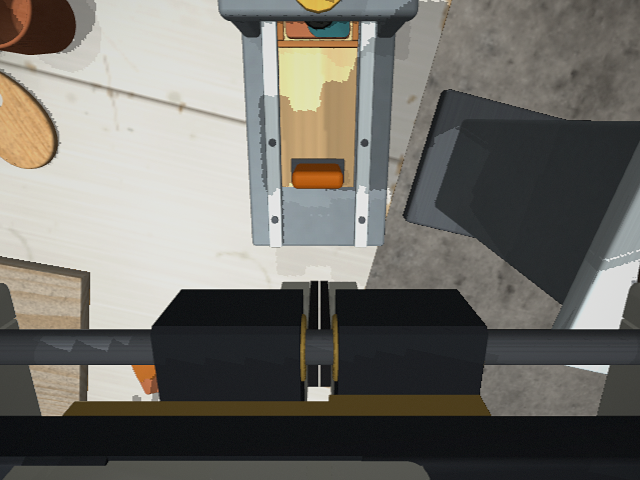

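>>> {"api": "play_rows", "payload": {
  "series": [0,0.016,0,0,0,0.016,0,0,0,0.016,0,0,0,0.016,0,0,0,0.016,0,0]
}}

```text
time_s: 8.88
tcp_pos: [0.468, -0.0375, 0.2105]
eef_rot: [165.5, 90.0, -1.0]
contact_force: [0.3, -0.3, 0.7]
gripper_width: 0.0004
```

Run:
```python
from h import *
from plant import capture
u=np.array([.2317,-.9728,0]);w=dict(np.load("w5.npz"))
a=u@onz(w,(317.5,176.5),.075);b=u@onz(w,(300,245),.012);print("handle ahead of base rear",a-b,"expect .075")
s,R=report([.487,-.113,.19])
c=capture("wrist");np.savez("w6.npz",**c);cv2.imwrite("pics/w6.png",c["img"])
```

```text
handle ahead of base rear 0.0760733615707697 expect .075
t 8.8833 p [ 0.468  -0.0375  0.2105] F [ 0.3 -0.3  0.7] w 0.0004 yaw_y -76.45 yaw_z -166.45 tilt [ 0. -0. -1.]
tool delta [ 0.0205  0.0778 -0.0008]
```

View pics/w6.png

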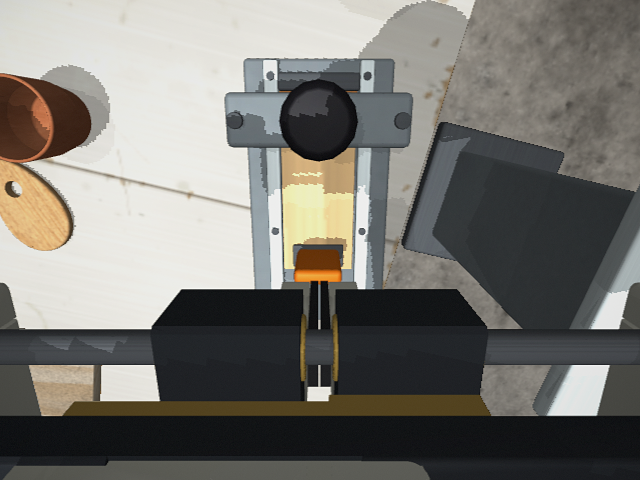

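The knob shows at about (318,118) in the wrist view, and the slide check gives the handle 76 mm ahead of the base's rear edge against an expected 75.

Run:
```python
from h import *
w=dict(np.load("w6.npz"));t=dict(np.load("top0.npz"));s=dict(np.load("scene0.npz"))
g=w["img"].max(2);m=((g<75)).astype(np.uint8);m=cv2.morphologyEx(m[70:170,270:370],cv2.MORPH_OPEN,np.ones((15,15)))
n,l,st,ce=cv2.connectedComponentsWithStats(m);print(st,ce)
for z in(.152,.162):print(z,onz(w,(318.5,119.5),z))
tp=((442.5)/4.4-.5+280,(168.5)/4.4-.5+245)
print(tri(w,(318.5,118),t,tp))
```

```text
[[   0    0  100  100 5854]
 [  11   10   76   80 4146]] [[47.94943628 47.43406218]
 [51.68933912 52.41702846]]
0.152 [ 0.48640135 -0.11496258  0.152     ]
0.162 [ 0.48640331 -0.11502724  0.162     ]
(array([ 0.48736845, -0.11494134,  0.15352796]), np.float64(0.002206084763954457))
```

>>> {"api": "play_rows", "payload": {
  "series": [0,0.016,0,0,0,0.016,0,0,0,0.016,0,0,0,0.016,0,0,0,0.015,-0.001,0]
}}

```text
time_s: 9.35
tcp_pos: [0.4874, -0.1142, 0.2104]
eef_rot: [17.7, 90.0, -148.8]
contact_force: [0.5, 0.4, 0.3]
gripper_width: 0.0009
```

>>> {"api": "play_rows", "payload": {
  "series": [0.01,0,0,0,0.01,0,0,0,0.01,0,0,0,0.006,0,0,0,0,0,0,0]
}}

```text
time_s: 9.77
tcp_pos: [0.4862, -0.1131, 0.1726]
eef_rot: [-12.2, 89.8, -178.6]
contact_force: [0.9, -0.1, -0.1]
gripper_width: 0.0004
```

Run:
```python
from h import *
from plant import capture
s,R=report([.487,-.1145,.162])
for n in("wrist","scene"):
    c=capture(n);i=c["img"]
    if n=="scene": i=cv2.resize(i[240:370,235:365],None,fx=4.4,fy=4.4,interpolation=2)
    cv2.imwrite(f"pics/{n}7.png",i)
```

```text
t 9.7667 p [ 0.4862 -0.1131  0.1726] F [ 0.9 -0.1 -0.1] w 0.0004 yaw_y -76.44 yaw_z -166.44 tilt [-0.003 -0.    -1.   ]
tool delta [ 0.0106  0.0015 -0.0005]
```

View pics/wrist7.png

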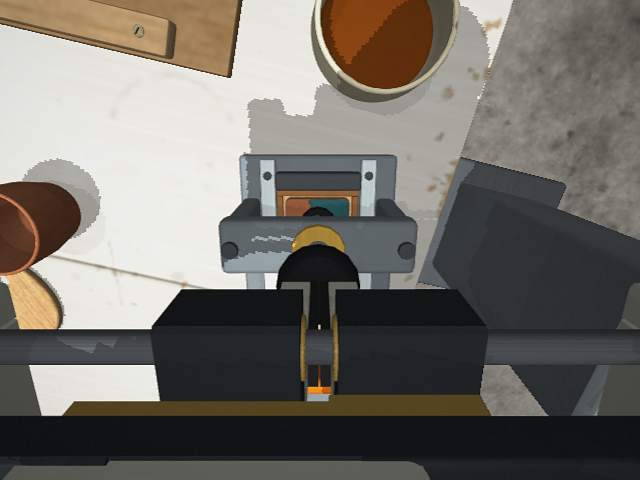

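View pics/scene7.png

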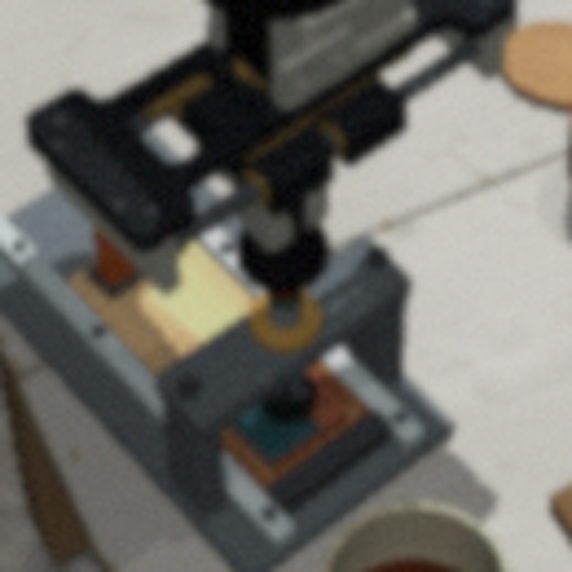

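The fingers are centred over the knob, and the nest is flush against the stop. I'll go down slowly.

>>> {"api": "play_rows", "payload": {
  "series": [0.002,0.001,0,0,0.002,0,0,0,0.002,0,0,0,0.001,0,0,0,0.001,0,0,0]
}}

```text
time_s: 10.28
tcp_pos: [0.4877, -0.1147, 0.1665]
eef_rot: [172.3, 90.0, 5.8]
contact_force: [1.0, -0.4, -0.5]
gripper_width: 0.0007
```

>>> {"api": "play_rows", "payload": {
  "series": [0.001,0,0,0,0.001,0,0,0,0.001,0,0,0,0.001,0,0,0,0.001,0,0,0]
}}

```text
time_s: 10.7
tcp_pos: [0.4877, -0.1147, 0.1616]
eef_rot: [112.7, 90.0, -53.8]
contact_force: [-1.8, -0.1, 2.4]
gripper_width: 0.0002
```

Run:
```python
from h import *
report([.487,-.1145,.142])
```

```text
t 10.7 p [ 0.4877 -0.1147  0.1616] F [-1.8 -0.1  2.4] w 0.0002 yaw_y -76.47 yaw_z -166.47 tilt [ 0. -0. -1.]
tool delta [ 0.0196 -0.0004  0.0006]
```

Contact at z≈0.162 with 2.4 N. I'll press in stages, aiming for z≈0.142.

>>> {"api": "play_rows", "payload": {
  "series": [0.002,0,0,0,0.002,0,0,0,0.002,0,0,0,0.002,0,0,0,0.002,0,0,0]
}}

```text
time_s: 11.12
tcp_pos: [0.4877, -0.1147, 0.1515]
eef_rot: [137.5, 90.0, -29.0]
contact_force: [-0.4, 0.4, 3.6]
gripper_width: 0.0006
```

>>> {"api": "play_rows", "payload": {
  "series": [0.002,0,0,0,0.001,0,0,0,0.001,0,0,0,0.001,0,0,0,0.001,0,0,0]
}}

```text
time_s: 11.53
tcp_pos: [0.4877, -0.1147, 0.1459]
eef_rot: [129.7, 90.0, -36.8]
contact_force: [-2.8, 1.0, 8.1]
gripper_width: 0.0003
```

Run:
```python
from h import *
report([.487,-.1145,.142])
```

```text
t 11.5333 p [ 0.4877 -0.1147  0.1459] F [-2.8  1.   8.1] w 0.0003 yaw_y -76.46 yaw_z -166.46 tilt [ 0. -0. -1.]
tool delta [ 0.0039 -0.0004  0.0007]
```

>>> {"api": "play_rows", "payload": {
  "series": [0.001,0,0,0,0.001,0,0,0,0.001,0,0,0,0.001,0,0,0,0,0,0,0]
}}

```text
time_s: 11.95
tcp_pos: [0.4878, -0.1147, 0.142]
eef_rot: [134.5, 90.0, -32.0]
contact_force: [-3.9, 1.0, 9.2]
gripper_width: 0.0001
```

>>> {"api": "play_rows", "payload": {
  "series": [0,0,0,0,0,0,0,0,0,0,0,0,0,0,0,0,0,0,0,0]
}}

```text
time_s: 12.37
tcp_pos: [0.4878, -0.1148, 0.1422]
eef_rot: [139.3, 90.0, -27.1]
contact_force: [-4.4, 1.3, 9.6]
gripper_width: 0.0005
```

Run:
```python
from h import *
from plant import capture
report([.487,-.1145,.142])
for n in("wrist","scene"):
    c=capture(n);i=c["img"];np.savez(n+"8.npz",**c)
    if n=="scene": i=cv2.resize(i[270:360,255:355],None,fx=6,fy=6,interpolation=2)
    else: i=cv2.resize(i[130:300,200:440],None,fx=3,fy=3,interpolation=2)
    cv2.imwrite(f"pics/{n}8.png",i)
```

```text
t 12.3667 p [ 0.4878 -0.1148  0.1422] F [-4.4  1.3  9.6] w 0.0005 yaw_y -76.46 yaw_z -166.46 tilt [ 0. -0. -1.]
tool delta [ 0.0002 -0.0004  0.0007]
```

View pics/wrist8.png

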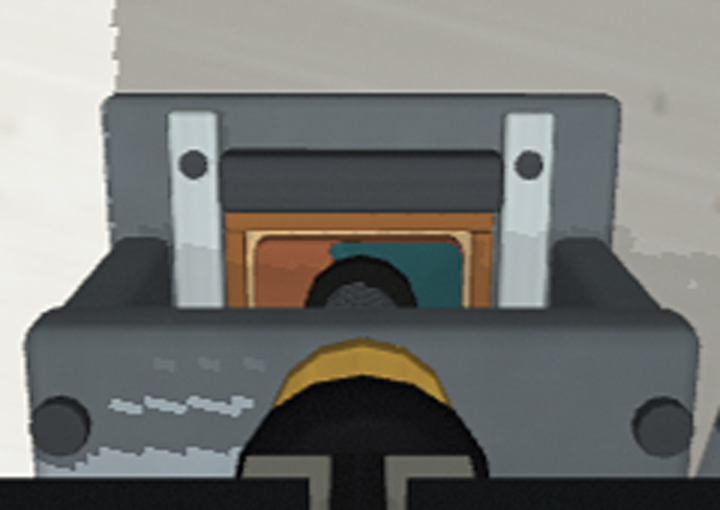

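View pics/scene8.png

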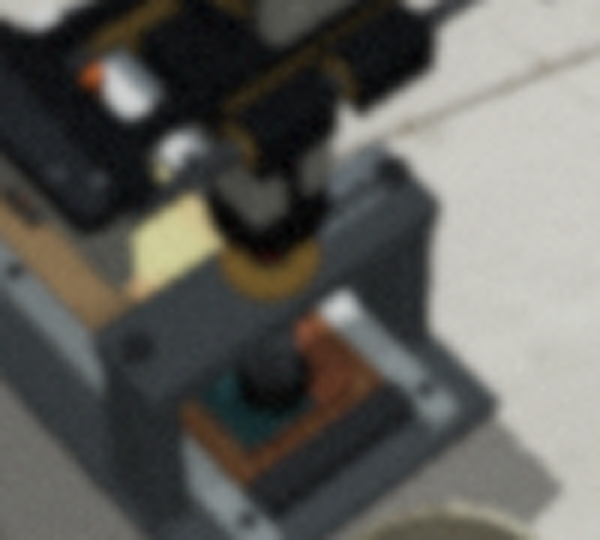

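The ram is about 20 mm down (TCP moved from z 0.162 to 0.142) at 9.6 N, matching the stated 10 N at 20 mm. The foot sits on the tile and the slide is flush with the stop.

Run:
```python
from plant import close_job
print(close_job())
```

```text
the job is handed in; nothing more can be done
None
```

I pushed the slide home by its handle with the shut fingers, then pressed the knob down about 20 mm and handed the job in at about 12.5 s, still holding it there. No verdict was reported.

**Slide:** It stopped firmly at the end stop, with about 42 N on the wrist for a moment. That is above the 40 N limit for the arm or gripper body, but it was the fingertips pushing. I eased off straight away. Afterwards the handle measured 76 mm ahead of the base's rear edge (75 mm expected), and in the pictures the slide was flush with the stop.

**Knob:** The fingers met the knob at a height of 162 mm and held it at 142 mm. The upward force was 9.6 N, close to the 10 N given for 20 mm of travel. There was also a sideways force of about 4.6 N. The pictures show the foot resting on the tile. I could not see the green band itself because the knob and gripper hid it, so the travel figure rests on height and force.

**Measuring disagreements:** The two-camera estimates of the knob's top disagreed: one gave 162 mm and the other 154 mm. Contact settled it at 162 mm.

**Mug, cup and dish:** The arm never went near them. The mug and cup looked unmoved in the pictures taken along the way, but I did not measure them or look at the dish again at the end.

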